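Point out what goes into the salad

ROBOT

A 6-joint arm with a two-finger parallel gripper is mounted at the origin on a cart in front of the work surface, level with it; the furniture and walls round the work are solid. World frame = base frame: x ahead of the robot, y to its left, z up, the work surface at z = 0. Lengths are in m, angles in rad, forces in N, time in s.
With the tool pointing down it reaches from about 0.375 to 0.975 m from the base axis. Payload 3.8 kg.
Tool frame: the origin (TCP) lies at the very end of the fingers, on their centre line; the grasp point (between the pads) lies 19 mm behind it; z points along the fingers, y is the line along which they close (so a half turn about z gives the same grasp; the last joint's range is limited). The gripper opens to 85 mm and grips with 20 to 120 N. Pads are 22 mm wide; open, the fingers measure 114 mm over their backs; the gripper's body (76 mm by 85 mm) begins 54 mm behind the grasp point. The pads swing forward as they close: fully open they stand 13 mm farther back than shut.
Start: joints at [1.19, 0.264, 1.604, -0, 1.274, -0.037], TCP at [0.228, 0.635, 0.231] pointing down, gripper open.
Joint ranges: [-2.63, 2.63], [-0.94, 2.18], [0.31, 2.57], [-1.31, 4.45], [0, 2.66], [-2.55, 2.55]. Speed limits (rad/s): [2.57, 2.57, 3.14, 3.14, 3.14, 3.14].

INTERFACE

Orientations are given as a rotation vector (axis times angle).
In Python, from workcell import * gives the robot as it stands.
- The arm moves only by the shell command python3 -m crank 'ROWS' [OPENING] [FORCE]. ROWS is JSON, a list that holds one entry, the list of rows, each a list of 6 numbers: the shift along the tool's x, y, z in cm, then the turn, a rotation vector about the tool's x, y, z in rad. In form: [[[dx, dy, dz, ax, ay, az], ...]]. A call has 1 to 8 rows; each row shifts and turns the commanded pose from where the row before left it, along the tool's axes as they then stand; what a row does not reach is not made up. A row lasts 1/12 s, in which the tool goes at most 41.7 mm and 7.16 degrees, less where a joint would pass 70% of its speed; a pose out of reach is approached as far as the arm can. A call with a gripper value outside its range is refused whole. OPENING is the finger opening in cm, from 0 to 8.54, set as the call begins (- or left out, the last holds). The fingers move at their own pace and stop on an object; FORCE is the grip in N (left out, the last holds). Time passes only in rows, so rows that do not move let the fingers close. It gives the time, the measured TCP pose, the force, the opening and the grip force at its end, in the units of the state.
- read_state(): the state, without advancing time (a new reading comes with each control period).
- read_camera(name): name is "side" or "top"; returns the picture (480x640x3 uint8, blue, green, red); there is no depth.
- camera_model(name): a dict with "camera_matrix" (3x3 intrinsics, pixels), "R" (3x3) and "t" (3): a world point X has camera coordinates R X + t. Camera axes: x right, y down, z forward; pixel columns grow to the right and rows downward; lengths in m; the calibration is good to about 2 mm. A picture is of the moment at which its call begins. camera_model takes no time and is no camera call.
- finish_job(): hands the job in; it is judged then, once.
The state is a dict: "time": time; "q": joint angles; "joint_vel": joint speeds; "joint_torque": joint torques, N m; "tool_pos": TCP position; "tcp_rot": TCP orientation; "wrist_force": force on the tool from outside, world axes, zero at the start; "torque": the same for the moment, N m; "width": opening from 0.0 (shut) to 1.0 (fully open); "grip_force": force on a finger pad.
Only numpy, scipy, OpenCV 4.12 (cv2) and the standard library are available. Lean on these libraries where they do the work, as an engineer would, in place of code of your own. Each camera call takes 0.05 s, during which the arm holds its last target. There are 200 camera calls.

TASK

Show the kitchen helper what to prepare for the salad from the things along the near edge of the worktop: point down at the red onion, then at the tomato, and last at the empty steel bowl they go into, holding the fingertips over the middle of each, a few centimetres above its top, for two seconds. Touch and move nothing, rise well clear of things when going from one to the next, and do not point at the other onion or the other bowl. Finish still pointing at the empty bowl.

Things in the scene. Friction and masses are not known exactly. Their poses are not given: they have to be found in the camera images.
- red_onion: Dark red-purple onion, 78 mm across, 84 mm tall with its pointed tip. Origin at the centre of its underside, z up. To be pointed at first. Beware: a wall as high as the room stands close to the right of the robot (y below -0.106 for x below 0.363); the arm must not swing into it.
- tomato: Red tomato with a green stalk, 74 mm across, 69 mm tall. Origin at the centre of its underside, z up. To be pointed at second.
- empty_bowl: Empty round steel bowl, 92 mm across the rim, 36 mm tall, bare metal inside. Origin at the centre of its underside, z up. To be pointed at last.
- yellow_onion: Yellow-brown onion, 79 mm across, 85 mm tall with its pointed tip. Origin at the centre of its underside, z up. Leave alone; do not point at it.
- lentil_bowl: Round steel bowl filled with orange-brown split lentils, 88 mm across the rim, 38 mm tall. Origin at the centre of its underside, z up. Leave alone; do not point at it. These five things stand loose along the near edge of the worktop (z = 0), in any order, their centres at least 95 mm apart; a lemon and other small kitchen things stand clear of them, behind and to the right.
Things that resemble listed ones, but are neither listed nor needed, are in the scene too. What is shaped like the empty_bowl but turquoise is not meant.

How it is judged:
By the outcome, as a careful person would: the job done as asked, in the order asked, and still so for the second after the job is handed in, with the robot touching nothing.
It also fails if it takes over 48 s, if anything falls off the work surface, if the arm or the gripper's body presses on something with over 40 N, if the wrist force passes 120 N, or if a joint passes its speed limit or range.

## Working session

There is one attempt and no reset: what is moved stays moved. The work goes in short steps, Python scripts to look and compute and a shell command to move; the robot and the scene stay as the last step left them, time stands still between calls to the robot, and variables do not carry over. Pictures are saved under pics/ and viewed, at most 10 in all, crops included, and the job is handed in when it is done.

```bash
mkdir -p pics; python3 - <<'E'
from workcell import *
import cv2
for n in("top","side"):
    cv2.imwrite(f"pics/{n}0.png",read_camera(n)); m=camera_model(n); print(n,m)
s=read_state();print(s["time"],s["tool_pos"],s["tcp_rot"],s["width"])
E
```

```text
top {'camera_matrix': array([[493.49773593,   0.        , 320.99444352],
       [  0.        , 493.49773593, 244.9185162 ],
       [  0.        ,   0.        ,   1.        ]]), 'R': array([[-0.01544372, -0.99917354, -0.03759951],
       [-0.99396675,  0.01942539, -0.10794793],
       [ 0.1085891 ,  0.03570555, -0.99344528]]), 't': array([0.11865426, 0.55086922, 0.83965054])}
side {'camera_matrix': array([[502.63176633,   0.        , 318.08793113],
       [  0.        , 502.63176633, 242.59158755],
       [  0.        ,   0.        ,   1.        ]]), 'R': array([[ 0.98893509, -0.14827688, -0.00462179],
       [-0.07215519, -0.45355184, -0.8883042 ],
       [ 0.12961875,  0.87880868, -0.45923227]]), 't': array([-0.5254538 ,  0.12646089,  0.74690887])}
0.1 [0.22728724 0.63487097 0.23008965] [-0.53736388 -3.09487297  0.00315072] 0.9988845777503754
```

View pics/top0.png

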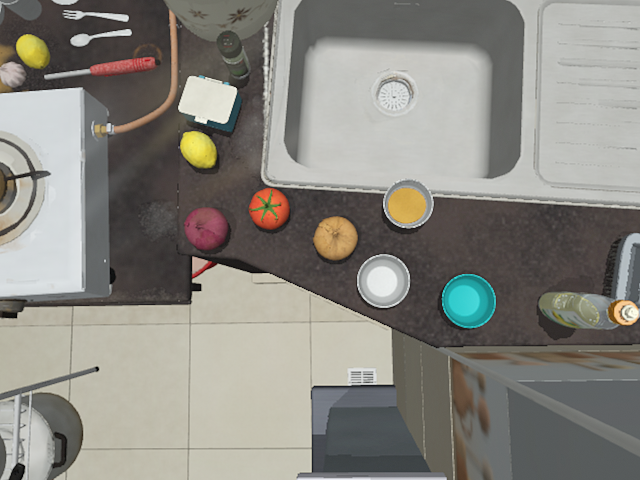

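View pics/side0.png

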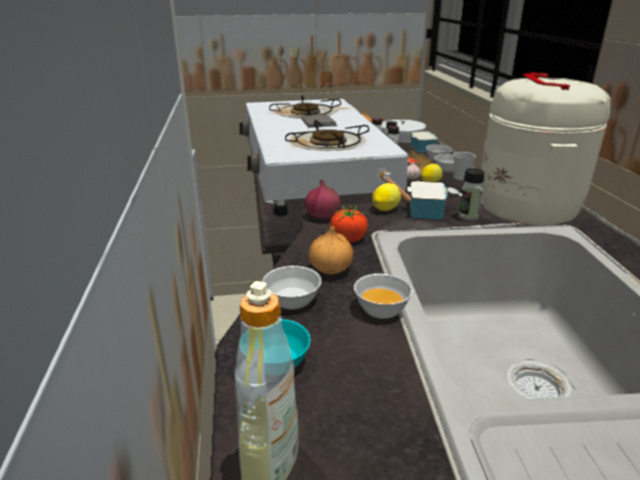

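Top view: red onion (207,229), tomato (269,209), yellow onion (336,238), empty steel bowl (384,281), lentil bowl (408,204), turquoise bowl (469,301).
Possible confusions are the yellow onion (336,238) with the red onion, the lentil (408,204) and turquoise (469,301) bowls with the empty bowl, and the stove-side things with the rest. By the description I choose (207,229), then (269,209), then (384,281).

```bash
cat > h.py <<'E'
import numpy as np, cv2
from workcell import *
def ray(n,u,v,z):
    m=camera_model(n);R=m["R"];c=-R.T@m["t"];d=R.T@np.linalg.solve(m["camera_matrix"],[u,v,1.]);return c+d*(z-c[2])/d[2]
def pix(n,X):
    m=camera_model(n);p=m["camera_matrix"]@(m["R"]@np.array(X)+m["t"]);return p[:2]/p[2]
def tri(a,b):
    P=[(lambda m:m["camera_matrix"]@np.c_[m["R"],m["t"]])(camera_model(n)) for n in("top","side")]
    X=cv2.triangulatePoints(*P,np.array(a,float),np.array(b,float))[:,0];return X[:3]/X[3]
E
python3 - <<'E'
from h import *
img={n:cv2.imread(f"pics/{n}0.png") for n in("top","side")}
def blob(n,seed,f,r=38):
    hsv=cv2.cvtColor(img[n],cv2.COLOR_BGR2HSV).astype(int);M=f(*[hsv[...,i] for i in range(3)]).astype(np.uint8)
    w=np.zeros_like(M);cv2.circle(w,seed,r,1,-1);M=cv2.morphologyEx(M*w,cv2.MORPH_OPEN,np.ones((3,3)))
    c=max(cv2.findContours(M,0,2)[0],key=cv2.contourArea);return cv2.minEnclosingCircle(cv2.convexHull(c)),cv2.boundingRect(c)
on=lambda h,s,v:((h>160)|(h<3))&(s>80)&(v>30)&(v<170)
to=lambda h,s,v:((h>170)|(h<12))&(s>150)&(v>90)
bo=lambda h,s,v:(s<45)&(v>95)
for nm,f,a,b,z in(("onion",on,(207,229),(323,202),.036),("tomato",to,(269,209),(349,225),.034),("bowl",bo,(384,281),(293,288),.034)):
    A,ra=blob("top",a,f,32);B,rb=blob("side",b,f)
    print(nm,"top",np.round(A[0],1),round(A[1],1),ra,"side",np.round(B[0],1),rb,"ray",ray("top",*A[0],z).round(3),"tri",tri(A[0],B[0]).round(3))
for nm,u,v,z in(("yellow",336,238,.036),("lentil",408,204,.036),("lemon",199,150,.03),("stove corner",110,293,0.1),("stove corner hi",85,90,.1)):print(nm,ray("top",u,v,z).round(3))
print("stove top edge tri",tri((80,90),(383,135)).round(3),tri((110,290),(262,160)).round(3), "stovefront right top",tri((82,292),(262,165)).round(3))
a=img["top"][130:330,160:500];cv2.imwrite("pics/crop.png",cv2.resize(a,None,fx=2.3,fy=2.3))
E
```

```text
onion top [205.5 228.3] 22.4 (184, 207, 44, 43) side [322.  200.1] (305, 181, 36, 38) ray [0.586 0.314 0.036] tri [0.587 0.314 0.037]
tomato top [269.  208.2] 20.4 (250, 189, 39, 40) side [348.6 223.3] (330, 212, 38, 29) ray [0.62  0.201 0.034] tri [0.622 0.201 0.032]
bowl top [383.2 280.5] 27.1 (357, 254, 53, 54) side [288.9 288.8] (256, 265, 66, 38) ray [0.488 0.002 0.034] tri [0.487 0.    0.02 ]
yellow [0.564 0.082 0.036]
lentil [ 0.622 -0.046  0.036]
lemon [0.732 0.329 0.03 ]
stove corner [0.473 0.453 0.1  ]
stove corner hi [0.821 0.508 0.1  ]
stove top edge tri [0.789 0.506 0.124] [0.473 0.46  0.086] stovefront right top [0.473 0.525 0.052]
```

View pics/crop.png

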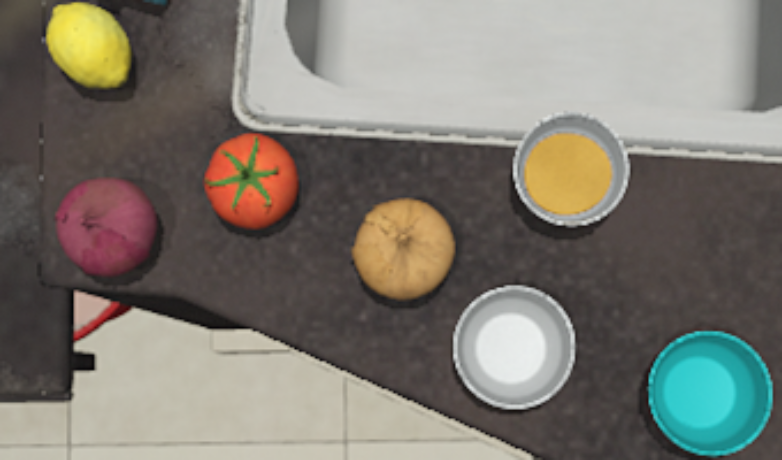

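The close crop confirms the choices: dark red onion at lower left, tomato with green stalk, bare steel bowl at crop (514,347). The lentil, turquoise and yellow-onion lookalikes are clearly different. I'll shut the fingers, rise, then cross to above the onion.

```bash
cat > d.py <<'E'
import sys
from h import *
from scipy.spatial.transform import Rotation as Ro
s=read_state();R=Ro.from_rotvec(s["tcp_rot"])
p=np.array(s["tool_pos"]);print("t",round(s["time"],2),"p",p.round(4),"q",np.round(s["q"],2),"w",round(s["width"],2),"toolz",R.as_matrix()[:,2].round(3))
T=np.array([float(a) for a in sys.argv[1:4]]);print("tool cm",(R.inv().apply(T-p)*100).round(2))
E
python3 -m crank '[[[0,0,-2.5,0,0,0],[0,0,-2.5,0,0,0],[-2.8,-1.1,0,0,0,0],[-2.8,-1.1,0,0,0,0],[-2.8,-1.1,0,0,0,0],[-2.8,-1.1,0,0,0,0],[-2.8,-1.1,0,0,0,0],[-2.8,-1.1,0,0,0,0]]]' 0 20
python3 d.py .587 .314 .28
```

```text
time: 0.77
tool_pos: [0.3641, 0.5154, 0.2806]
tcp_rot: [-0.537, -3.095, 0.002]
wrist_force: [0.8, -0.1, 0.3]
width: 0.0
grip_force: 0.0
t 0.77 p [0.3641 0.5154 0.2806] q [ 0.92  0.16  1.64 -0.    1.34 -0.31] w 0.0 toolz [-0.001 -0.001 -1.   ]
tool cm [-27.77 -11.46   0.07]
```

```bash
python3 -m crank '[[[-3.1,-1.3,0,0,0,0],[-3.1,-1.3,0,0,0,0],[-3.1,-1.3,0,0,0,0],[-3.1,-1.3,0,0,0,0],[-3.1,-1.3,0,0,0,0],[-3.1,-1.3,0,0,0,0],[-3.1,-1.3,0,0,0,0],[-3.1,-1.3,0,0,0,0]]]'
python3 d.py .587 .314 .28
python3 - <<'E'
from h import *
for n in("top","side"):cv2.imwrite(f"pics/{n}1.png",read_camera(n))
E
```

```text
time: 1.43
tool_pos: [0.5626, 0.3337, 0.2806]
tcp_rot: [-0.537, -3.094, 0.001]
wrist_force: [0.3, 0.3, 0.7]
width: -0.002
grip_force: 0.0
t 1.43 p [0.5626 0.3337 0.2806] q [ 0.5   0.2   1.59  0.    1.35 -0.73] w -0.0 toolz [-0.001 -0.    -1.   ]
tool cm [-2.96 -1.03  0.06]
```

View pics/side1.png

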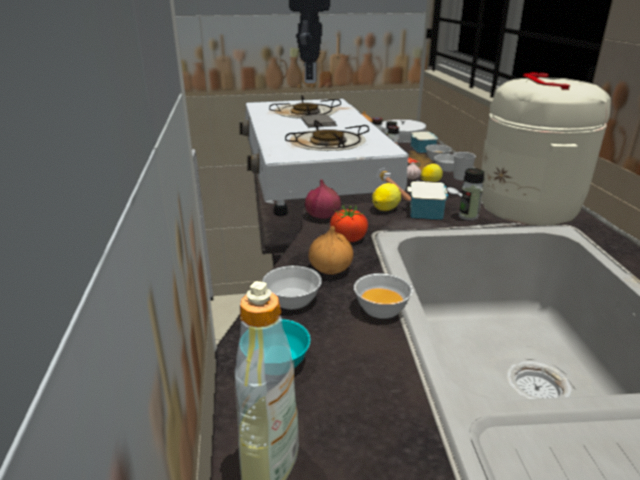

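Shut fingertips show at side pixel (311,78), high above and slightly left of the onion (323,202), as computed. I'll finish the crossing, then descend to z≈0.12.

```bash
python3 -m crank '[[[-1.5,-0.5,0,0,0,0],[-1.4,-0.5,0,0,0,0],[0,0,2.7,0,0,0],[0,0,2.7,0,0,0],[0,0,2.7,0,0,0],[0,0,2.7,0,0,0],[0,0,2.7,0,0,0],[0,0,2.6,0,0,0]]]'
python3 -m crank '[[[0,0,0,0,0,0],[0,0,0,0,0,0],[0,0,0,0,0,0],[0,0,0,0,0,0],[0,0,0,0,0,0],[0,0,0,0,0,0],[0,0,0,0,0,0],[0,0,0,0,0,0]]]' >/dev/null
python3 d.py .587 .314 .12
python3 - <<'E'
from h import *
a,b=[read_camera(n) for n in("top","side")]
cv2.imwrite("pics/on.png",np.hstack([cv2.resize(a[130:330,110:310],(400,400)),cv2.resize(b[80:280,220:420],(400,400))]))
E
```

```text
time: 2.2
tool_pos: [0.5856, 0.3161, 0.1188]
tcp_rot: [-0.535, -3.096, 0.0]
wrist_force: [0.4, 0.5, 0.1]
width: 0.0
grip_force: 0.0
t 2.87 p [0.5862 0.3162 0.1212] q [ 0.46  0.33  1.73 -0.    1.08 -0.77] w -0.0 toolz [ 0.001  0.001 -1.   ]
tool cm [-0.15 -0.18  0.12]
```

View pics/on.png

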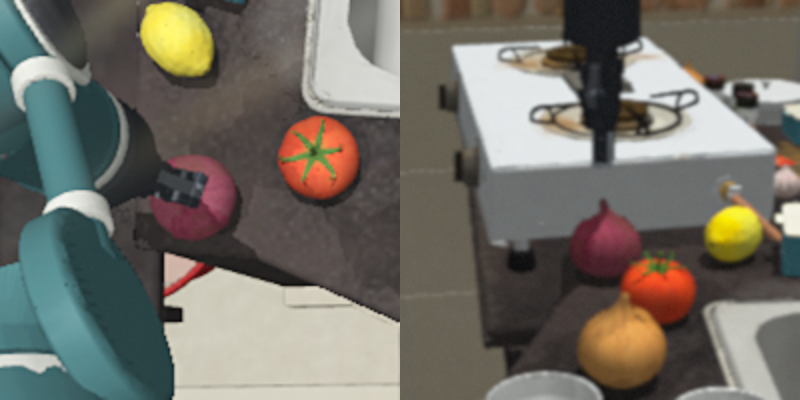

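The crops show the fingertips directly above the onion: side crop (603,160), with the onion tip at (603,200), a gap of about 3.5 cm. I'll hold here, then rise.

```bash
Z='[[[0,0,0,0,0,0],[0,0,0,0,0,0],[0,0,0,0,0,0],[0,0,0,0,0,0],[0,0,0,0,0,0],[0,0,0,0,0,0],[0,0,0,0,0,0],[0,0,0,0,0,0]]]'
python3 -m crank '[[[0,0,0,0,0,0],[0,0,0,0,0,0],[0,0,0,0,0,0],[0,0,0,0,0,0],[0,0,0,0,0,0],[0,0,0,0,0,0],[0,0,0,0,0,0],[0,0,0,0,0,0]]]' >/dev/null
python3 -m crank '[[[0,0,0,0,0,0],[0,0,0,0,0,0],[0,0,0,0,0,0],[0,0,0,0,0,0],[0,0,0,0,0,0],[0,0,0,0,0,0],[0,0,0,0,0,0],[0,0,0,0,0,0]]]' >/dev/null
python3 -m crank '[[[0,0,0,0,0,0],[0,0,0,0,0,0],[0,0,0,0,0,0],[0,0,0,0,0,0],[0,0,0,0,0,0],[0,0,0,0,0,0],[0,0,0,0,0,0],[0,0,0,0,0,0]]]' | head -2
python3 -m crank '[[[0,0,-2.5,0,0,0],[0,0,-2.7,0,0,0],[0,0,-2.7,0,0,0],[0,0,-2.7,0,0,0],[0,0,-2.7,0,0,0],[0,0,-2.7,0,0,0],[0,0,0,0,0,0]]]'
python3 d.py .621 .201 .28
```

```text
time: 4.97
tool_pos: [0.5858, 0.316, 0.1203]
time: 5.55
tool_pos: [0.5887, 0.3175, 0.2883]
tcp_rot: [0.536, 3.086, 0.011]
wrist_force: [0.1, 0.6, 2.2]
width: 0.003
grip_force: 0.0
t 5.55 p [0.5887 0.3175 0.2883] q [ 0.46  0.22  1.56 -0.    1.36 -0.77] w 0.0 toolz [ 0.011  0.005 -1.   ]
tool cm [-6.96 -9.89  0.8 ]
```

```bash
python3 -m crank '[[[-1.8,-2.4,0,0,0,0],[-1.8,-2.4,0,0,0,0],[-1.8,-2.4,0,0,0,0],[-1.7,-2.4,0,0,0,0],[0,0,0,0,0,0],[0,0,0,0,0,0],[0,0,0,0,0,0],[0,0,0,0,0,0]]]' >/dev/null
python3 d.py .621 .201 .105
```

```text
t 6.22 p [0.62   0.2026 0.28  ] q [ 0.28  0.2   1.6   0.    1.35 -0.95] w -0.0 toolz [-0.  0. -1.]
tool cm [-0.16 -0.12 17.5 ]
```

```bash
python3 -m crank '[[[-0.1,-0.1,2.5,0,0,0],[0,0,2.5,0,0,0],[0,0,2.5,0,0,0],[0,0,2.5,0,0,0],[0,0,2.5,0,0,0],[0,0,2.5,0,0,0],[0,0,1.5,0,0,0],[0,0,1,0,0,0]]]' >/dev/null
python3 -m crank '[[[0,0,0,0,0,0],[0,0,0,0,0,0],[0,0,0,0,0,0],[0,0,0,0,0,0],[0,0,0,0,0,0],[0,0,0,0,0,0],[0,0,0,0,0,0],[0,0,0,0,0,0]]]' >/dev/null
python3 d.py .621 .201 .105
python3 - <<'E'
from h import *
a,b=[read_camera(n) for n in("top","side")]
cv2.imwrite("pics/to.png",np.hstack([cv2.resize(a[110:310,170:370],(400,400)),cv2.resize(b[100:300,250:450],(400,400))]))
E
```

```text
t 7.55 p [0.6211 0.2004 0.1058] q [ 0.27  0.32  1.77 -0.    1.05 -0.95] w 0.0 toolz [ 0.001  0.    -1.   ]
tool cm [0.03 0.05 0.08]
```

View pics/to.png

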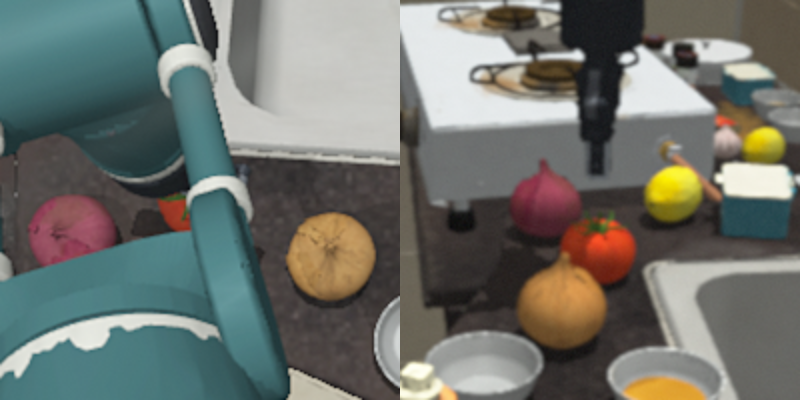

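The fingertips (side crop (597,172)) stand a few centimetres above the tomato's stalk at (600,215). I'll hold, rise, then cross to the bowl with a check on the way.

```bash

python3 -m crank '[[[0,0,0,0,0,0],[0,0,0,0,0,0],[0,0,0,0,0,0],[0,0,0,0,0,0],[0,0,0,0,0,0],[0,0,0,0,0,0],[0,0,0,0,0,0],[0,0,0,0,0,0]]]' >/dev/null
python3 -m crank '[[[0,0,0,0,0,0],[0,0,0,0,0,0],[0,0,0,0,0,0],[0,0,0,0,0,0],[0,0,0,0,0,0],[0,0,0,0,0,0],[0,0,0,0,0,0],[0,0,0,0,0,0]]]' >/dev/null
python3 -m crank '[[[0,0,0,0,0,0],[0,0,0,0,0,0],[0,0,0,0,0,0],[0,0,0,0,0,0],[0,0,0,0,0,0],[0,0,0,0,0,0],[0,0,0,0,0,0],[0,0,0,0,0,0]]]' | head -2
python3 -m crank '[[[0,0,-1.5,0,0,0],[0,0,-2.5,0,0,0],[0,0,-2.5,0,0,0],[0,0,-2.5,0,0,0],[0,0,-2.5,0,0,0],[0,0,-2.5,0,0,0],[0,0,-2,0,0,0],[0,0,-1.5,0,0,0]]]' >/dev/null
python3 -m crank '[[[0.7,-2.9,0,0,0,0],[0.7,-2.9,0,0,0,0],[0.7,-2.9,0,0,0,0],[0.7,-2.9,0,0,0,0],[0.7,-2.9,0,0,0,0],[0.7,-2.9,0,0,0,0],[0.7,-2.5,0,0,0,0],[0,0,0,0,0,0]]]'
python3 d.py .488 .002 .28
```

```text
time: 9.65
tool_pos: [0.6209, 0.2005, 0.1053]
time: 10.98
tool_pos: [0.5053, 0.0266, 0.2804]
tcp_rot: [-0.541, -3.094, 0.003]
wrist_force: [-0.2, -0.6, -0.1]
width: 0.001
grip_force: 0.0
t 10.98 p [0.5053 0.0266 0.2804] q [ 0.   -0.09  1.89 -0.    1.34 -1.22] w 0.0 toolz [-0.001 -0.002 -1.   ]
tool cm [ 0.79 -2.9   0.05]
```

```bash

python3 -m crank '[[[0.4,-1.5,0,0,0,0],[0.4,-1.4,0,0,0,0],[0,0,2.5,0,0,0],[0,0,2.8,0,0,0],[0,0,2.8,0,0,0],[0,0,2.8,0,0,0],[0,0,2.8,0,0,0],[0,0,2.6,0,0,0]]]' >/dev/null
python3 d.py .488 .002 .072
```

```text
t 11.65 p [0.4901 0.0051 0.1159] q [-0.04  0.02  2.11  0.    1.01 -1.27] w -0.01 toolz [-0.  0. -1.]
tool cm [ 0.09 -0.36  4.39]
```

```bash

python3 -m crank '[[[0,-0.2,2,0,0,0],[0,-0.1,1.5,0,0,0],[0,0,0.8,0,0,0],[0,0,0,0,0,0],[0,0,0,0,0,0],[0,0,0,0,0,0],[0,0,0,0,0,0],[0,0,0,0,0,0]]]' >/dev/null
python3 d.py .488 .002 .072
python3 - <<'E'
from h import *
a,b=[read_camera(n) for n in("top","side")]
cv2.imwrite("pics/bo.png",np.hstack([cv2.resize(a[130:330,170:370],(400,400)),cv2.resize(b[150:350,200:400],(400,400))]))
E
```

```text
t 12.32 p [0.4905 0.0022 0.0756] q [-0.05  0.07  2.14 -0.    0.93 -1.27] w -0.01 toolz [ 0.003 -0.    -1.   ]
tool cm [ 0.23 -0.1   0.36]
```

View pics/bo.png

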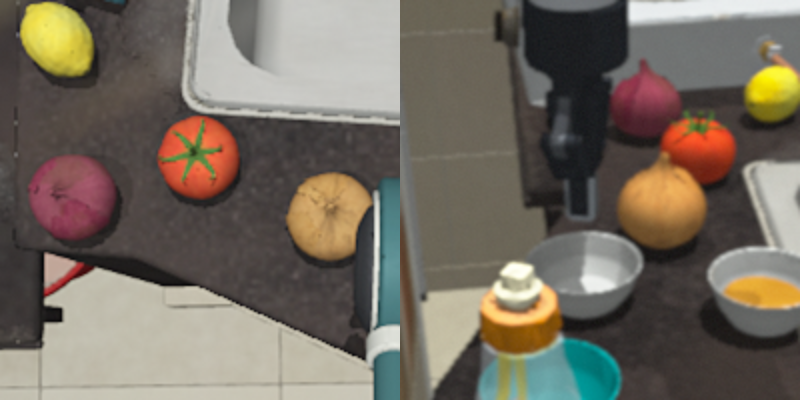

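The fingertips (side crop (581,215)) stand over the middle of the empty bowl, whose rim centre is at about (583,262). Everything else is unmoved. I'll hold, then hand in.

```bash

python3 -m crank '[[[0,0,0,0,0,0],[0,0,0,0,0,0],[0,0,0,0,0,0],[0,0,0,0,0,0],[0,0,0,0,0,0],[0,0,0,0,0,0],[0,0,0,0,0,0],[0,0,0,0,0,0]]]' >/dev/null
python3 -m crank '[[[0,0,0,0,0,0],[0,0,0,0,0,0],[0,0,0,0,0,0],[0,0,0,0,0,0],[0,0,0,0,0,0],[0,0,0,0,0,0],[0,0,0,0,0,0],[0,0,0,0,0,0]]]' >/dev/null
python3 -m crank '[[[0,0,0,0,0,0],[0,0,0,0,0,0],[0,0,0,0,0,0],[0,0,0,0,0,0],[0,0,0,0,0,0],[0,0,0,0,0,0],[0,0,0,0,0,0],[0,0,0,0,0,0]]]' >/dev/null
python3 -m crank '[[[0,0,0,0,0,0],[0,0,0,0,0,0],[0,0,0,0,0,0],[0,0,0,0,0,0],[0,0,0,0,0,0],[0,0,0,0,0,0],[0,0,0,0,0,0],[0,0,0,0,0,0]]]'
python3 -c "from workcell import *;print(finish_job())"
```

```text
time: 15.08
tool_pos: [0.4894, 0.0022, 0.0743]
tcp_rot: [0.537, 3.095, 0.0]
wrist_force: [-0.1, 1.0, -0.5]
width: -0.001
grip_force: 0.0
the job is handed in; nothing more can be done
None
```

I pointed at the red onion, the tomato and the empty steel bowl in that order, each for over two seconds from about 3.5 to 4 cm above, with no sign of contact, and handed the job in at 15 s still over the empty bowl.

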